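# Lower the juice press and draw its tray

## Robot

A 7-joint arm with a two-finger parallel gripper is mounted at the origin on a cart in front of the work surface, level with it; the furniture and walls round the work are solid. World frame = base frame: x ahead of the robot, y to its left, z up, the work surface at z = 0. Lengths are in m, angles in rad, forces in N, time in s.
With the tool pointing down it reaches from about 0.4 to 0.85 m from the base axis. Payload 4.5 kg.
Tool frame: the origin (TCP) lies at the very end of the fingers, on their centre line; the grasp point (between the pads) lies 19 mm behind it; z points along the fingers, y is the line along which they close (so a half turn about z gives the same grasp; the last joint's range is limited). The gripper opens to 85 mm and grips with 20 to 120 N. Pads are 22 mm wide; open, the fingers measure 114 mm over their backs; the gripper's body (76 mm by 85 mm) begins 54 mm behind the grasp point. The pads swing forward as they close: fully open they stand 13 mm farther back than shut.
Start: joints at [1.195, 0.689, -0.195, 1.565, 0.157, 0.902, -0.215], TCP at [0.249, -0.573, 0.231] pointing down, gripper open.
Joint ranges: [-3.01, 3.01], [-0.46, 2.08], [-1.47, 1.51], [0.13, 2.56], [-1, 4.14], [0.04, 2.09], [-2.66, 2.66]. Speed limits (rad/s): [2.57, 2.57, 3.14, 3.14, 3.14, 3.14, 3.14].

## Interface

Orientations are given as a unit quaternion [x, y, z, w].
In Python, from workcell import arm, get_image gives the robot as it stands.
- The arm moves only by the tool play_rows, never from a script. Its argument "deltas" is a list of rows, each an object with "turn": the turn, a rotation vector about the tool's x, y, z in units of 6 degrees (1.0 is 6 degrees), a list of three; "dp": the shift along the tool's x, y, z in units of 30 mm (1.0 is 30 mm), a list of three; "fingers": the finger opening in mm, from 0 to 85.4. A call has 1 to 10 rows; each row shifts and turns the commanded pose from where the row before left it, along the tool's axes as they then stand; what a row does not reach is not made up. A row lasts 1/12 s, in which the tool goes at most 41.7 mm and 7.16 degrees, less where a joint would pass 70% of its speed; a pose out of reach is approached as far as the arm can. A call is refused whole if a number of a shift passes 1 or a number of a turn 1, either way. A call with a gripper value outside its range is refused whole. The fingers move at their own pace and stop on an object; the grip force is fixed at half the most. Time passes only in rows, so rows that do not move let the fingers close. It gives the time, the measured TCP pose, the force, the opening and the grip force at its end, in the units of the state.
- arm.sense(): the state, without advancing time (a new reading comes with each control period).
- get_image(name): name is "scene" or "top" or "wrist"; returns a dict with "image" (384x512x3 uint8, red, green, blue), "range_z" (384x512 float32, m along the optical axis (not along the pixel's ray), 0 where there is no reading), "fx", "fy", "cx", "cy" (pixels), "origin" and "rotation" of the camera in the world; the wrist camera has in their place "tool_from_camera" (4x4, takes a point from camera to tool coordinates, whose origin is the TCP and whose axes are the flange's). Camera axes: x right, y down, z forward; pixel columns grow to the right and rows downward; lengths in m; the calibration is good to about 2 mm. A picture is of the moment at which its call begins: read the wrist's pose just before it.
- arm.hand_in(): hands the job in; it is judged then, once.
The state is a dict: "t": time; "joint_pos": joint angles; "qvel": joint speeds; "joint_efforts": joint torques, N m; "tcp_pos": TCP position; "ee_rot": TCP orientation; "force": force on the tool from outside, world axes, zero at the start; "wrist_torque": the same for the moment, N m; "grip_width": opening from 0.0 (shut) to 1.0 (fully open); "finger_force": force on a finger pad.
Only numpy, scipy, OpenCV 4.12 (cv2) and the standard library are available. Lean on these libraries where they do the work, as an engineer would, in place of code of your own. Each camera call takes 0.05 s, during which the arm holds its last target. There are 200 camera calls.

## Task

The juice press on the counter is still jacked up. Crack the red release knob open (counter-clockwise) only a fraction of a turn, so that the platen sinks slowly all the way down instead of dropping; then turn the knob shut again until it is snug on its seat, without forcing it; then pull the steel press tray out by its black handle to its stop and let go. Leave the milk pitcher, the timer and the tamper on the counter where they stand.

Things in the scene. Friction and masses are not known exactly. Their poses are not given: they have to be found in the camera images.
- press: Bench hydraulic juice press, fixed: two steel columns (20 mm, 176 mm apart), grey crosshead (58 deep x 215 wide, underside 246 mm up, top 282, nuts to 305) with a square pressing plate under it; a hand pump with a red release knob at its right front corner. Origin: base centre between the columns, on the counter; x axis points to its back (away from the robot), y left, z up.
- platen (a joint): Height in m of the ram with its square platen over fully down (0); at the start it is held up at 0.050 to 0.060. The shut valve holds it; when the valve is cracked it sinks by its own weight, faster the farther the valve is open: about 25 mm/s at 0.1 rad past the cracking point, over 100 mm/s wide open. Over 35 mm/s counts as dropping. Can be read all the time.
- valve: Red release knob on the pump block: a wing 60 mm long (x axis), 11 thick (y axis), 24 high, on an upright right-hand screw: counter-clockwise from above opens, clockwise shuts; it does not rise. Origin on its turning axis, at press x -105, y -165, 102 mm above the counter. Under the wing: 10 mm stem, brass nut 38 mm across (top 10 mm over the origin), block 66 x 66 mm.
- tray (a joint): How far in m the tray is drawn out of the press (0 home, 0.070 its stop). Square steel press tray, 116 x 116 x 30 mm, on rails on the platen, riding up and down with it; while the platen is up the pressing plate stands inside the tray and it cannot be drawn. Slides with about 2 N.
- tray_handle (a point): Middle of the black grip bar of the tray's bow handle: level, 12 mm thick, 72 mm long along press y, 52 mm clear of the tray's front wall, 122 mm above the counter when the platen is down; 10 mm steel arms at its ends run back to the tray. Axes parallel to the press's; the tray draws along press -x.
- pitcher_a: Steel milk pitcher, 107 x 76 x 100 mm, a bystander; origin at the centre of its underside.
- tamper: Coffee tamper, 58 x 58 x 89 mm, a bystander; origin at the centre of its underside.
- valve_grip (a point): Middle of the red wing, on its axis, 135 mm above the counter (33 over the valve's origin; wing top 147). Turning takes about 0.35 N m, less is felt once it is held still. It starts shut only lightly, 0.02 to 0.4 rad short of snug, and cracks 0.3 to 0.9 rad from snug; both differ each time, so its starting angle is no guide for opening or shutting it.
- valve_seat (a point): Pump block's top on the knob's axis (102 mm up). Shutting: past the first touch of the seat the torque rises by 4 N m per rad over plain turning. Snug: it still presses on the seat when let go; a rise of 0.2 to 0.4 N m is right, 0.9 forces the seat. Left of the press stands the espresso machine's tall cheek (from x 0.49, y -0.06 m on, 0.2 to 0.43 m up): come in over the counter's front.
- timer: Wind-up kitchen timer, white with a green dial, 64 x 64 x 43 mm, a bystander; origin at the centre of its underside.

How it is judged:
On the way, in this order (a step that is already met when the one before it is completed fails the run):
1. the platen has sunk all the way down (value of joint platen below 0.003 m), for 0.2 s.
2. the release knob is snug on its seat (contact force between valve and press above 3 N), for 0.2 s.
3. the tray is drawn out (value of joint tray above 0.062 m), for 0.2 s.
At the end, for the whole second after the job is handed in: The platen is down (within 3 mm), the release knob, let go, still presses on its seat with more than 3 N (at 20 mm radius), and the tray stands at least 62 mm out of its 70 mm, at rest (value of joint platen below 0.003 m and contact force between valve and press above 3 N and value of joint tray above 0.062 m and velocity of joint tray below 0.01 m/s); the robot touches nothing.
It fails at once if the platen drops (sinks faster than 35 mm/s) (velocity of joint platen below -0.035 m/s).
It fails at once if the knob is forced: its screw presses on the seat with more than 45 N at 20 mm radius (0.9 N m) (contact force between valve and press above 45 N).
It fails at once if the pitcher, the timer or the tamper is moved by more than 25 mm (distance of any of pitcher_a, timer, tamper from where it was at the start of the episode above 0.025 m).
It also fails if it takes over 70 s, if anything falls off the work surface, if the arm or the gripper's body presses on something with over 40 N, if the wrist force passes 120 N, or if a joint passes its speed limit or range.

## Working session

There is one attempt and no reset: what is moved stays moved. The work goes in short steps, Python scripts to look and compute and a tool call to move; the robot and the scene stay as the last step left them, time stands still between calls to the robot, and variables do not carry over. Pictures are saved under pics/ and viewed, at most 10 in all, crops included, and the job is handed in when it is done.

Besides the shell and the picture viewer there is one more tool, called after "Emit:" as a command line: name --argument value ..., lists and objects as JSON in quotes. play_rows: Moves the arm, as the interface text tells. Its arguments: {"type":"object","properties":{"deltas":{"type":"array","items":{"type":"object","properties":{"turn":{"type":"array","items":{"type":"number"}},"dp":{"type":"array","items":{"type":"number"}},"fingers":{"type":"number"}}}}},"required":["deltas"]}

```bash
ls; mkdir -p pics
cat > h.py <<'E'
import numpy as np, cv2
from workcell import arm, get_image
from scipy.spatial.transform import Rotation as R
def pts(d):
    z=d["range_z"];v,u=np.indices(z.shape)
    p=np.stack([(u-d["cx"])/d["fx"]*z,(v-d["cy"])/d["fy"]*z,z],-1)
    return p@np.array(d["rotation"]).T+np.array(d["origin"])
def save(d,n): cv2.imwrite("pics/"+n+".png",d["image"][:,:,::-1])
def red(im):
    h=cv2.cvtColor(im,cv2.COLOR_RGB2HSV)
    return ((h[...,0]<8)|(h[...,0]>172))&(h[...,1]>140)&(h[...,2]>60)
E
python3 - <<'E'
from h import *
s=arm.sense();print(s)
a=get_image("scene");b=get_image("top")
cv2.imwrite("pics/a.png",np.vstack([a["image"],b["image"]])[:,:,::-1][:, :])
im=np.hstack([a["image"],b["image"]]);cv2.imwrite("pics/a.png",cv2.resize(im,(800,300))[:,:,::-1])
save(b,"top");save(a,"scene")
for d in(a,b):
    m=red(d["image"]);n,l,st,c=cv2.connectedComponentsWithStats(m.astype(np.uint8))
    P=pts(d)
    for i in range(1,n):
        if st[i,4]>15:
            q=P[(l==i)&(d["range_z"]>0)];print(st[i],c[i],np.median(q,0),q.min(0),q.max(0))
    print(d["origin"],d["rotation"])
E
```

```text
pics
{'t': 0.0, 'joint_pos': array([ 1.19480661,  0.69001766, -0.19455336,  1.56636785,  0.15729296,
        0.90249014, -0.21508501]), 'qvel': array([ 0.00083555,  0.00288495, -0.00079015, -0.00058501,  0.00030434,
        0.00052457, -0.00130241]), 'joint_efforts': array([ 1.81252299e-04, -5.39615929e+01, -1.26652893e+00, -1.58541977e+01,
        8.97476217e-03,  9.51760303e-03, -2.72487722e-05]), 'tcp_pos': array([ 0.24872096, -0.57265536,  0.23045768]), 'ee_rot': array([ 9.79068886e-01,  2.03526959e-01, -2.42497143e-04, -9.13028380e-04]), 'force': array([-0.61382463,  0.01569474,  0.00291646]), 'wrist_torque': array([ 0.03245538, -0.02751208, -0.02627644]), 'finger_force': 0.0, 'grip_width': 1.0044030696615835}Traceback (most recent call last):
  File "<stdin>", line 9, in <module>
  File "h.py", line 7, in pts
    return p@np.array(d["rotation"]).T+np.array(d["origin"])
           ~^~~~~~~~~~~~~~~~~~~~~~~~~~
ValueError: matmul: Input operand 1 has a mismatch in its core dimension 0, with gufunc signature (n?,k),(k,m?)->(n?,m?) (size 4 is different from 3)
```

View pics/scene.png

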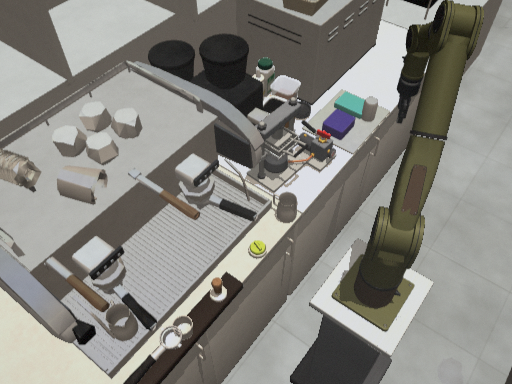

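View pics/top.png

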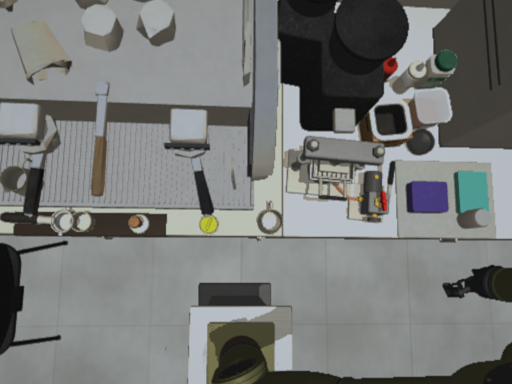

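The scene view shows the press at about (290,150) with its red knob near (325,133). In the top view the crosshead is at (343,150), the knob at (384,201), and the pitcher at (269,221).

```bash
sed -i 's/np.array(d\["rotation"\]).T/rot(d).T/' h.py
cat >> h.py <<'E'
def rot(d):
    r=np.array(d["rotation"]); return R.from_quat(r).as_matrix() if r.shape==(4,) else r
E
python3 - <<'E'
from h import *
a=get_image("scene");b=get_image("top")
for d in(a,b):
    print(d["origin"],d["rotation"],d["fx"])
    m=red(d["image"]);n,l,st,c=cv2.connectedComponentsWithStats(m.astype(np.uint8))
    P=pts(d)
    for i in range(1,n):
        if st[i,4]>4:
            q=P[(l==i)&(d["range_z"]>0)]
            if len(q): print(st[i],c[i],np.median(q,0),q.min(0),q.max(0))
P=pts(b);
def reg(n,u0,u1,v0,v1,z0,z1):
    q=P[v0:v1,u0:u1].reshape(-1,3);q=q[(q[:,2]>z0)&(q[:,2]<z1)]
    r=cv2.minAreaRect(q[:,:2].astype(np.float32));print(n,len(q),r,q.min(0),q.max(0),q.mean(0))
reg("crosshead",290,400,125,215,.25,.29)
reg("pitcher",250,285,205,240,.03,.15)
reg("knob",360,395,170,225,.125,.16)
print(np.round(P[150,300:390:6],3))
v=b["image"][125:228,280:400];cv2.imwrite("pics/c.png",cv2.resize(v,None,fx=4.5,fy=4.5,interpolation=2)[:,:,::-1])
E
```

```text
[-0.13888114  0.82044842  1.42393254] [-0.30082457  0.89302498 -0.31719171  0.10677254] 468.04552129008977
[317 130  14   9  68] [323.48529412 133.52941176] [ 0.46897917 -0.40956738  0.14317865] [ 0.44296073 -0.421893    0.12725162] [ 0.49677442 -0.40103022  0.15850312]
[0.31283363 0.05563554 1.31943756] [ 0.70883668 -0.70059383  0.07917091 -0.02123237] 410.67073187957516
[383  57  14  17 180] [389.56111111  65.28888889] [ 0.89008267 -0.4425924   0.14857466] [ 0.76482073 -0.46992594  0.1389701 ] [ 0.91876224 -0.31631742  0.44124278]
[381 191   6  20  92] [383.45652174 200.54347826] [ 0.46929147 -0.41172984  0.14538008] [ 0.44102645 -0.43589872  0.10153655] [ 0.49783475 -0.40510396  0.15308568]
crosshead 1648 ((0.5855553150177002, -0.2561657726764679), (0.21528476476669312, 0.05952557176351547), 85.69329833984375) [ 0.54921204 -0.36350757  0.25077683] [ 0.62071825 -0.14793019  0.28990713] [ 0.58129368 -0.25191223  0.27942499]
pitcher 244 ((0.4252685308456421, -0.07218784093856812), (0.10990145057439804, 0.0732656717300415), 34.486846923828125) [ 0.36884859 -0.11519167  0.03037137] [ 0.46363839 -0.01657768  0.12733465] [ 0.41276918 -0.07174172  0.08034672]
knob 114 ((0.46859151124954224, -0.4122941493988037), (0.05884414166212082, 0.014657425694167614), 5.782094478607178) [ 0.43923207 -0.42089584  0.12561666] [ 0.49783475 -0.40439954  0.15308568] [ 0.46781397 -0.41128097  0.14202792]
[[ 0.649 -0.186  0.017]
 [ 0.582 -0.154  0.278]
 [ 0.578 -0.166  0.297]
 [ 0.583 -0.186  0.28 ]
 [ 0.583 -0.202  0.281]
 [ 0.583 -0.217  0.282]
 [ 0.584 -0.235  0.278]
 [ 0.584 -0.249  0.284]
 [ 0.584 -0.266  0.283]
 [ 0.585 -0.282  0.282]
 [ 0.586 -0.299  0.28 ]
 [ 0.585 -0.315  0.283]
 [ 0.584 -0.329  0.288]
 [ 0.58  -0.338  0.306]
 [ 0.584 -0.359  0.295]]
```

View pics/c.png

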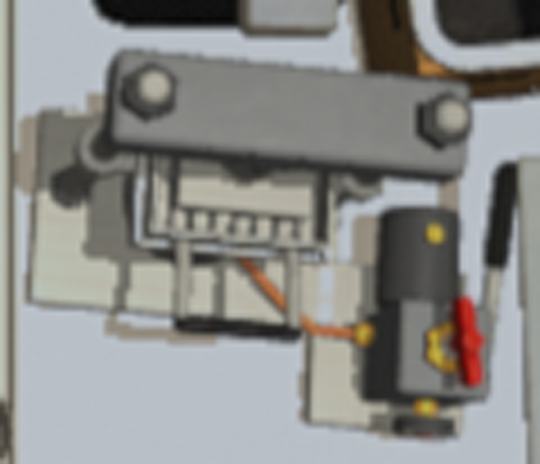

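Run:
```python
from h import *
b=get_image("top");a=get_image("scene");P=pts(b)
q=P.reshape(-1,3)
for x0 in np.arange(.22,.62,.04):
    print(round(x0,2),[ (round(float(q[m][:,2].max()),2) if (m:=(q[:,0]>x0)&(q[:,0]<x0+.04)&(q[:,1]>y0)&(q[:,1]<y0+.04)).any() else None) for y0 in np.arange(-.62,-.13,.04)])
print("cols y",np.arange(-.62,-.13,.04).round(2))
for n,d in(("scene",a),("top",b)):
    m=red(d["image"]);v,u=np.nonzero(m)
    # cast red pixels on plane z=.143
    r=np.stack([(u-d["cx"])/d["fx"],(v-d["cy"])/d["fy"],np.ones(len(u))],-1)@rot(d).T
    o=np.array(d["origin"]);p=o+r*((.143-o[2])/r[:,2])[:,None]
    p=p[np.hypot(p[:,0]-.4685,p[:,1]+.4125)<.05]
    w,V=np.linalg.eigh(np.cov(p[:,:2].T));e=V[:,1];print(n,p.mean(0),np.degrees(np.arctan2(e[1],e[0])),np.sqrt(w))
h=b["image"].astype(int).sum(2)
B=(h<110)[185:206,300:350]; q=P[185:206,300:350][B];q=q[(q[:,2]>.15)&(q[:,2]<.2)];print("handle",len(q),q.mean(0) if len(q) else 0,q.min(0),q.max(0))
```

```text
0.22 [-0.83, 0.49, 0.5, 0.3, -0.84, -0.83, -0.84, -0.84, -0.84, -0.83, -0.84, -0.83, -0.84]
0.26 [0.44, 0.49, 0.5, -0.83, -0.84, -0.83, -0.84, -0.83, -0.84, -0.83, -0.83, -0.83, -0.83]
0.3 [-0.84, -0.84, -0.84, -0.84, -0.84, -0.84, -0.84, -0.83, -0.84, -0.84, -0.84, -0.84, -0.84]
0.34 [0.02, 0.02, 0.02, 0.0, 0.01, 0.01, 0.01, 0.01, 0.01, 0.0, 0.01, 0.01, 0.01]
0.38 [0.02, 0.02, 0.02, 0.01, 0.08, 0.09, 0.01, 0.01, 0.01, 0.01, 0.01, 0.01, 0.11]
0.42 [0.07, 0.07, 0.06, 0.01, 0.11, 0.15, 0.1, 0.01, 0.01, 0.01, 0.01, 0.01, 0.1]
0.46 [0.07, 0.07, 0.07, 0.07, 0.11, 0.15, 0.09, 0.04, 0.19, 0.19, 0.19, 0.01, 0.01]
0.5 [0.07, 0.07, 0.07, 0.09, 0.09, 0.11, 0.03, 0.18, 0.18, 0.18, 0.18, 0.03, 0.02]
0.54 [0.07, 0.07, 0.05, 0.1, 0.1, 0.09, 0.31, 0.31, 0.29, 0.29, 0.29, 0.3, 0.01]
0.58 [0.02, 0.02, 0.02, 0.11, 0.1, 0.01, 0.31, 0.31, 0.29, 0.29, 0.3, 0.31, 0.01]
cols y [-0.62 -0.58 -0.54 -0.5  -0.46 -0.42 -0.38 -0.34 -0.3  -0.26 -0.22 -0.18
 -0.14]
scene [ 0.4692631  -0.40964377  0.143     ] -177.2558506319501 [0.00829831 0.01531826]
top [ 0.46938014 -0.41277961  0.143     ] -175.2640411928257 [0.0043281  0.01568054]
handle 5 [ 0.4693396  -0.26988227  0.18243565] [ 0.46883309 -0.27504028  0.17914014] [ 0.46974419 -0.26323382  0.18540717]
```

Emit:
play_rows --deltas '[{"dp":[0.88,-0.2,0],"turn":[0,0,0],"fingers":85},{"dp":[0.88,-0.2,0],"turn":[0,0,0],"fingers":85},{"dp":[0.88,-0.2,0],"turn":[0,0,0],"fingers":85},{"dp":[0.88,-0.2,0],"turn":[0,0,0],"fingers":85},{"dp":[0.88,-0.2,0],"turn":[0,0,0],"fingers":85},{"dp":[0.88,-0.2,0],"turn":[0,0,0],"fingers":85},{"dp":[0.88,-0.2,0],"turn":[0,0,0],"fingers":85},{"dp":[0.88,-0.2,0],"turn":[0,0,0],"fingers":85},{"dp":[0.88,-0.2,0],"turn":[0,0,0],"fingers":85},{"dp":[0.88,-0.2,0],"turn":[0,0,0],"fingers":85}]'

```text
t: 1.13
tcp_pos: [0.4682, -0.4121, 0.2313]
ee_rot: [0.979, 0.203, -0.0, 0.0]
force: [0.2, 0.3, -0.3]
grip_width: 0.995
finger_force: 0.0
```

Emit:
play_rows --deltas '[{"dp":[0,0,0],"turn":[0,0,0.77],"fingers":85},{"dp":[0,0,0],"turn":[0,0,0.77],"fingers":85},{"dp":[0,0,0],"turn":[0,0,0.77],"fingers":85},{"dp":[0,0,0],"turn":[0,0,0.77],"fingers":85},{"dp":[0,0,0],"turn":[0,0,0],"fingers":85},{"dp":[0,0,0],"turn":[0,0,0],"fingers":85}]'

```text
t: 1.63
tcp_pos: [0.4673, -0.4129, 0.2312]
ee_rot: [0.999, 0.045, -0.0, 0.0]
force: [-0.0, 0.5, 0.1]
grip_width: 0.995
finger_force: 0.0
```

```bash
cat >> h.py <<'E'
def wpose(s,d):
    T=np.eye(4);T[:3,:3]=R.from_quat(s["ee_rot"]).as_matrix();T[:3,3]=s["tcp_pos"]
    C=T@np.array(d["tool_from_camera"]);d["origin"]=C[:3,3];d["rotation"]=C[:3,:3]
def go(s,x,y,z):
    print("dp units",(R.from_quat(s["ee_rot"]).inv().apply(np.array([x,y,z])-s["tcp_pos"])/.03).round(2))
E
python3 - <<'E'
from h import *
s=arm.sense();d=get_image("wrist");wpose(s,d);save(d,"w1")
Rm=R.from_quat(s["ee_rot"]).as_matrix();print(s["t"],s["tcp_pos"],Rm.round(3),s["wrist_torque"],s["force"])
P=pts(d);m=red(d["image"]);v,u=np.nonzero(m);q=P[m]
print(len(q),q.mean(0),q.min(0),q.max(0))
t=q[(q[:,2]>.142)&(q[:,2]<.155)&(np.hypot(q[:,0]-.469,q[:,1]+.412)<.05)];print(len(t),cv2.minAreaRect(t[:,:2].astype(np.float32)),t.mean(0))
go(s,.469,-.412,.12)
E
```

```text
1.6333 [ 0.4672843  -0.41291822  0.23123944] [[ 0.996  0.09  -0.   ]
 [ 0.09  -0.996 -0.   ]
 [-0.     0.    -1.   ]] [ 0.00604411 -0.00366687  0.02063662] [-0.04033392  0.48655144  0.0629966 ]
852 [ 0.47531022 -0.41536409  0.14660461] [ 0.4439784  -0.42325569  0.10204817] [ 0.55105396 -0.40594035  0.37423533]
793 ((0.47279277443885803, -0.4154597520828247), (0.057261332869529724, 0.013695651665329933), 8.882718086242676) [ 0.47394443 -0.41560154  0.14703314]
dp units [ 0.06 -0.03  3.71]
```

View pics/w1.png

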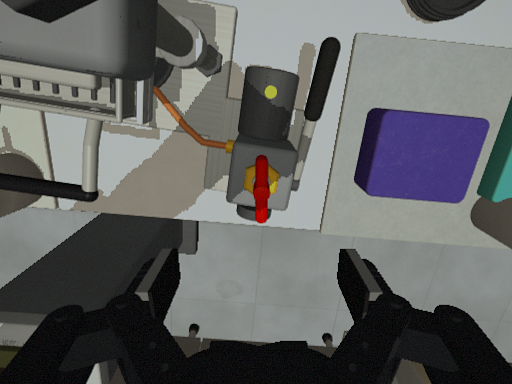

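The wing stands upright in the wrist image from (261,160) to (262,218), lined up with the tool x axis. The lever is to its right and clear of the narrowed fingers.

Emit:
play_rows --deltas '[{"dp":[0.07,0,0.5],"turn":[0,0,0],"fingers":50},{"dp":[0,0,0.5],"turn":[0,0,0],"fingers":50},{"dp":[0,0,0.5],"turn":[0,0,0],"fingers":50},{"dp":[0,0,0.5],"turn":[0,0,0],"fingers":50},{"dp":[0,0,0.5],"turn":[0,0,0],"fingers":50},{"dp":[0,0,0.5],"turn":[0,0,0],"fingers":50},{"dp":[0,0,0.4],"turn":[0,0,0],"fingers":50},{"dp":[0,0,0.25],"turn":[0,0,0],"fingers":50},{"dp":[0,0,0],"turn":[0,0,0],"fingers":50}]'

```text
t: 2.43
tcp_pos: [0.4685, -0.4122, 0.1201]
ee_rot: [0.999, 0.044, -0.001, -0.001]
force: [-0.3, 0.1, 0.5]
grip_width: 0.582
finger_force: 0.0
```

Run:
```python
from h import *
s=arm.sense();d=get_image("wrist");save(d,"w2");print(s["tcp_pos"],s["force"])
```

```text
[ 0.46850342 -0.41217213  0.12013028] [-0.28698937  0.08280756  0.49843022]
```

View pics/w2.png

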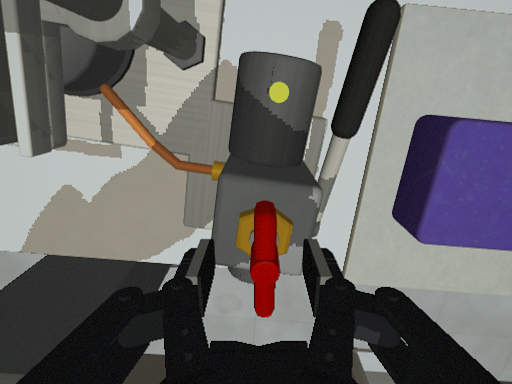

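The wing (u≈264) sits between the pads (213 and 303, middle 258), so I shift about 2.5 mm to tool +y and close.

Emit:
play_rows --deltas '[{"dp":[0,0.08,0],"turn":[0,0,0],"fingers":50},{"dp":[0,0,0],"turn":[0,0,0],"fingers":30},{"dp":[0,0,0],"turn":[0,0,0],"fingers":15},{"dp":[0,0,0],"turn":[0,0,0],"fingers":4},{"dp":[0,0,0],"turn":[0,0,0],"fingers":4},{"dp":[0,0,0],"turn":[0,0,0],"fingers":4}]'

```text
t: 2.98
tcp_pos: [0.4698, -0.4153, 0.1226]
ee_rot: [0.999, 0.044, 0.0, 0.0]
force: [-0.0, 1.1, 5.0]
grip_width: 0.118
finger_force: 59.1
```

```bash
cat >> h.py <<'E'
def plat(d):
    # tray front rim / handle arms region: height of press parts in front of crosshead, from scene camera and top
    P=pts(d).reshape(-1,3);c=np.array([.5855,-.256]);yaw=np.radians(-4.3)
    r=np.array([[np.cos(yaw),np.sin(yaw)],[-np.sin(yaw),np.cos(yaw)]])
    L=(P[:,:2]-c)@r.T
    m=(L[:,0]>-.064)&(L[:,0]<-.03)&(abs(L[:,1])<.055)&(P[:,2]>.07)&(P[:,2]<.24)
    z=P[m,2];return m.sum(),np.percentile(z,[50,80,95]).round(4)
def rep():
    s=arm.sense();w=R.from_quat(s["ee_rot"]).as_matrix()
    print("t %.2f"%s["t"],"yaw %.2f"%np.degrees(np.arctan2(w[1,0],w[0,0])),"tau",s["wrist_torque"].round(3),"F",s["force"].round(1),"grip",round(s["grip_width"],3),round(s["finger_force"],1),s["tcp_pos"].round(4))
    print("plat",plat(get_image("top")),plat(get_image("scene")))
E
python3 -c "
from h import *
rep();rep()"
```

```text
t 2.98 yaw 4.99 tau [ 0.191  0.179 -0.048] F [-0.   1.1  5. ] grip 0.118 59.1 [ 0.4698 -0.4153  0.1226]
plat (np.int64(473), array([0.1547, 0.179 , 0.1817])) (np.int64(276), array([0.1625, 0.1789, 0.1841]))
t 3.08 yaw 4.99 tau [ 0.291  0.202 -0.119] F [-0.7  1.4  5.5] grip 0.114 59.2 [ 0.4699 -0.4153  0.1226]
plat (np.int64(468), array([0.1539, 0.1783, 0.1813])) (np.int64(280), array([0.1603, 0.1789, 0.1839]))
```

Emit:
play_rows --deltas '[{"dp":[0,0,0],"turn":[0,0,-0.1],"fingers":4},{"dp":[0,0,0],"turn":[0,0,-0.1],"fingers":4},{"dp":[0,0,0],"turn":[0,0,-0.1],"fingers":4},{"dp":[0,0,0],"turn":[0,0,-0.1],"fingers":4},{"dp":[0,0,0],"turn":[0,0,-0.1],"fingers":4},{"dp":[0,0,0],"turn":[0,0,-0.1],"fingers":4},{"dp":[0,0,0],"turn":[0,0,-0.1],"fingers":4}]'

```text
t: 3.77
tcp_pos: [0.4699, -0.4154, 0.1226]
ee_rot: [0.997, 0.08, 0.0, 0.0]
force: [-1.3, 1.3, 6.0]
grip_width: 0.117
finger_force: 59.3
```

```bash
python3 -c "
from h import *
rep()"
```

```text
t 3.77 yaw 9.18 tau [ 0.233  0.199 -0.282] F [-1.3  1.3  6. ] grip 0.117 59.3 [ 0.4699 -0.4154  0.1226]
plat (np.int64(469), array([0.1543, 0.1783, 0.1808])) (np.int64(276), array([0.1617, 0.1795, 0.1844]))
```

Emit:
play_rows --deltas '[{"dp":[0,0,0],"turn":[0,0,-0.1],"fingers":4},{"dp":[0,0,0],"turn":[0,0,-0.1],"fingers":4},{"dp":[0,0,0],"turn":[0,0,-0.1],"fingers":4},{"dp":[0,0,0],"turn":[0,0,-0.1],"fingers":4},{"dp":[0,0,0],"turn":[0,0,-0.1],"fingers":4},{"dp":[0,0,0],"turn":[0,0,-0.1],"fingers":4},{"dp":[0,0,0],"turn":[0,0,-0.1],"fingers":4}]'

```text
t: 4.45
tcp_pos: [0.4699, -0.4156, 0.1226]
ee_rot: [0.993, 0.116, 0.0, 0.0]
force: [-1.2, 0.4, 5.7]
grip_width: 0.117
finger_force: 59.3
```

```bash
python3 -c "
from h import *
rep()"
```

```text
t 4.45 yaw 13.38 tau [ 0.148  0.138 -0.251] F [-1.2  0.4  5.7] grip 0.117 59.3 [ 0.4699 -0.4156  0.1226]
plat (np.int64(470), array([0.1538, 0.1784, 0.1814])) (np.int64(267), array([0.1604, 0.1794, 0.1844]))
```

Emit:
play_rows --deltas '[{"dp":[0,0,0],"turn":[0,0,-0.1],"fingers":4},{"dp":[0,0,0],"turn":[0,0,-0.1],"fingers":4},{"dp":[0,0,0],"turn":[0,0,-0.1],"fingers":4},{"dp":[0,0,0],"turn":[0,0,-0.1],"fingers":4},{"dp":[0,0,0],"turn":[0,0,-0.1],"fingers":4},{"dp":[0,0,0],"turn":[0,0,-0.1],"fingers":4},{"dp":[0,0,0],"turn":[0,0,-0.1],"fingers":4}]'

```text
t: 5.13
tcp_pos: [0.47, -0.4158, 0.1226]
ee_rot: [0.988, 0.153, 0.001, 0.001]
force: [-1.1, 0.2, 4.7]
grip_width: 0.116
finger_force: 59.3
```

```bash
python3 -c "
from h import *
rep()"
```

```text
t 5.13 yaw 17.58 tau [ 0.093  0.101 -0.241] F [-1.1  0.2  4.7] grip 0.116 59.3 [ 0.47   -0.4158  0.1226]
plat (np.int64(472), array([0.1542, 0.1787, 0.1818])) (np.int64(277), array([0.1615, 0.1784, 0.183 ]))
```

Emit:
play_rows --deltas '[{"dp":[0,0,0],"turn":[0,0,-0.1],"fingers":4},{"dp":[0,0,0],"turn":[0,0,-0.1],"fingers":4},{"dp":[0,0,0],"turn":[0,0,-0.1],"fingers":4},{"dp":[0,0,0],"turn":[0,0,-0.1],"fingers":4},{"dp":[0,0,0],"turn":[0,0,-0.1],"fingers":4},{"dp":[0,0,0],"turn":[0,0,-0.1],"fingers":4},{"dp":[0,0,0],"turn":[0,0,-0.1],"fingers":4}]'

```text
t: 5.82
tcp_pos: [0.47, -0.416, 0.1226]
ee_rot: [0.982, 0.189, 0.001, 0.001]
force: [-0.7, -0.6, 5.5]
grip_width: 0.121
finger_force: 59.3
```

```bash
python3 -c "
from h import *
rep();rep()"
```

```text
t 5.82 yaw 21.77 tau [ 0.013  0.07  -0.298] F [-0.7 -0.6  5.5] grip 0.121 59.3 [ 0.47   -0.416   0.1226]
plat (np.int64(475), array([0.1543, 0.1786, 0.1814])) (np.int64(269), array([0.1602, 0.1779, 0.1841]))
t 5.92 yaw 21.78 tau [ 0.053  0.129 -0.197] F [0.6 0.4 5.6] grip 0.116 59.2 [ 0.47   -0.416   0.1226]
plat (np.int64(468), array([0.1529, 0.1778, 0.1815])) (np.int64(281), array([0.158 , 0.1778, 0.1825]))
```

Emit:
play_rows --deltas '[{"dp":[0,0,0],"turn":[0,0,-0.1],"fingers":4},{"dp":[0,0,0],"turn":[0,0,-0.1],"fingers":4},{"dp":[0,0,0],"turn":[0,0,-0.1],"fingers":4},{"dp":[0,0,0],"turn":[0,0,-0.1],"fingers":4},{"dp":[0,0,0],"turn":[0,0,-0.1],"fingers":4},{"dp":[0,0,0],"turn":[0,0,-0.1],"fingers":4},{"dp":[0,0,0],"turn":[0,0,-0.1],"fingers":4}]'

```text
t: 6.6
tcp_pos: [0.4701, -0.4161, 0.1226]
ee_rot: [0.974, 0.225, 0.001, 0.001]
force: [0.3, -1.4, 4.7]
grip_width: 0.12
finger_force: 59.2
```

```bash
python3 -c "
from h import *
rep();rep()"
```

```text
t 6.60 yaw 25.97 tau [-0.053  0.079 -0.311] F [ 0.3 -1.4  4.7] grip 0.12 59.2 [ 0.4701 -0.4161  0.1226]
plat (np.int64(493), array([0.1373, 0.1772, 0.1817])) (np.int64(256), array([0.1462, 0.1755, 0.1835]))
t 6.70 yaw 25.98 tau [-0.073  0.036 -0.195] F [ 0.  -0.8  5.4] grip 0.116 59.2 [ 0.4701 -0.4161  0.1226]
plat (np.int64(501), array([0.1349, 0.1774, 0.1812])) (np.int64(262), array([0.1423, 0.1718, 0.182 ]))
```

```bash
python3 -c "
from h import *
for i in range(4):
  d=get_image('scene');print(arm.sense()['t'],plat(d))
"
```

```text
6.85 (np.int64(255), array([0.1432, 0.1733, 0.183 ]))
6.9 (np.int64(265), array([0.1408, 0.1725, 0.183 ]))
6.95 (np.int64(247), array([0.1401, 0.1734, 0.1838]))
7.0 (np.int64(259), array([0.1405, 0.1768, 0.183 ]))
```

Emit:
play_rows --deltas '[{"dp":[0,0,0],"turn":[0,0,0],"fingers":4},{"dp":[0,0,0],"turn":[0,0,0],"fingers":4},{"dp":[0,0,0],"turn":[0,0,0],"fingers":4},{"dp":[0,0,0],"turn":[0,0,0],"fingers":4},{"dp":[0,0,0],"turn":[0,0,0],"fingers":4},{"dp":[0,0,0],"turn":[0,0,0],"fingers":4},{"dp":[0,0,0],"turn":[0,0,0],"fingers":4},{"dp":[0,0,0],"turn":[0,0,0],"fingers":4},{"dp":[0,0,0],"turn":[0,0,0],"fingers":4},{"dp":[0,0,0],"turn":[0,0,0],"fingers":4}]'

```text
t: 7.83
tcp_pos: [0.4701, -0.4162, 0.1226]
ee_rot: [0.974, 0.225, 0.001, 0.001]
force: [-0.2, -0.5, 4.4]
grip_width: 0.12
finger_force: 59.2
```

```bash
cat >> h.py <<'E'
def hand(d):
    # height of handle arms/bar seen in press frame, front of tray
    P=pts(d).reshape(-1,3);c=np.array([.5855,-.256]);yaw=np.radians(-4.3)
    r=np.array([[np.cos(yaw),np.sin(yaw)],[-np.sin(yaw),np.cos(yaw)]])
    L=(P[:,:2]-c)@r.T
    m=(L[:,0]>-.135)&(L[:,0]<-.07)&(abs(L[:,1])<.06)&(P[:,2]>.08)&(P[:,2]<.24)
    return m.sum(),np.percentile(P[m,2],[20,50,80]).round(4)
E
python3 -c "
from h import *
rep()
d=get_image('scene');print(hand(d));d=get_image('top');print(hand(d))"
```

```text
t 7.83 yaw 25.97 tau [-0.035  0.045 -0.171] F [-0.2 -0.5  4.4] grip 0.12 59.2 [ 0.4701 -0.4162  0.1226]
plat (np.int64(498), array([0.1072, 0.1769, 0.1816])) (np.int64(243), array([0.1189, 0.1742, 0.1833]))
(np.int64(102), array([0.1277, 0.1318, 0.1354]))
(np.int64(194), array([0.1263, 0.1289, 0.1316]))
```

Emit:
play_rows --deltas '[{"dp":[0,0,0],"turn":[0,0,0],"fingers":4},{"dp":[0,0,0],"turn":[0,0,0],"fingers":4},{"dp":[0,0,0],"turn":[0,0,0],"fingers":4},{"dp":[0,0,0],"turn":[0,0,0],"fingers":4},{"dp":[0,0,0],"turn":[0,0,0],"fingers":4},{"dp":[0,0,0],"turn":[0,0,0],"fingers":4},{"dp":[0,0,0],"turn":[0,0,0],"fingers":4},{"dp":[0,0,0],"turn":[0,0,0],"fingers":4},{"dp":[0,0,0],"turn":[0,0,0],"fingers":4},{"dp":[0,0,0],"turn":[0,0,0],"fingers":4}]'

```text
t: 8.87
tcp_pos: [0.4701, -0.4161, 0.1226]
ee_rot: [0.974, 0.225, 0.001, 0.001]
force: [0.4, -0.1, 5.1]
grip_width: 0.116
finger_force: 59.2
```

```bash
python3 -c "
from h import *
rep()
d=get_image('scene');print(hand(d));d=get_image('top');print(hand(d));d=get_image('top');print(hand(d))"
```

```text
t 8.87 yaw 25.97 tau [-0.098  0.08  -0.203] F [ 0.4 -0.1  5.1] grip 0.116 59.2 [ 0.4701 -0.4161  0.1226]
plat (np.int64(497), array([0.0997, 0.1781, 0.1818])) (np.int64(237), array([0.1123, 0.174 , 0.1836]))
(np.int64(105), array([0.1232, 0.1272, 0.1303]))
(np.int64(196), array([0.1219, 0.1251, 0.1278]))
(np.int64(195), array([0.122 , 0.1249, 0.1278]))
```

Emit:
play_rows --deltas '[{"dp":[0,0,0],"turn":[0,0,0],"fingers":4},{"dp":[0,0,0],"turn":[0,0,0],"fingers":4},{"dp":[0,0,0],"turn":[0,0,0],"fingers":4},{"dp":[0,0,0],"turn":[0,0,0],"fingers":4},{"dp":[0,0,0],"turn":[0,0,0],"fingers":4},{"dp":[0,0,0],"turn":[0,0,0],"fingers":4},{"dp":[0,0,0],"turn":[0,0,0],"fingers":4},{"dp":[0,0,0],"turn":[0,0,0],"fingers":4},{"dp":[0,0,0],"turn":[0,0,0],"fingers":4},{"dp":[0,0,0],"turn":[0,0,0],"fingers":4}]'

```text
t: 9.95
tcp_pos: [0.4701, -0.4162, 0.1226]
ee_rot: [0.974, 0.225, 0.001, 0.001]
force: [-0.8, -1.5, 5.7]
grip_width: 0.115
finger_force: 59.2
```

```bash
python3 -c "
from h import *
rep()
d=get_image('scene');print(hand(d));d=get_image('top');print(hand(d))"
```

```text
t 9.95 yaw 25.97 tau [-0.056  0.029 -0.168] F [-0.8 -1.5  5.7] grip 0.115 59.2 [ 0.4701 -0.4162  0.1226]
plat (np.int64(499), array([0.0992, 0.1776, 0.1816])) (np.int64(244), array([0.1116, 0.1773, 0.1841]))
(np.int64(103), array([0.1242, 0.1271, 0.1299]))
(np.int64(196), array([0.1214, 0.1247, 0.1277]))
```

Emit:
play_rows --deltas '[{"dp":[0,0,0],"turn":[0,0,0.35],"fingers":4},{"dp":[0,0,0],"turn":[0,0,0.35],"fingers":4},{"dp":[0,0,0],"turn":[0,0,0.35],"fingers":4},{"dp":[0,0,0],"turn":[0,0,0.35],"fingers":4},{"dp":[0,0,0],"turn":[0,0,0.35],"fingers":4},{"dp":[0,0,0],"turn":[0,0,0.35],"fingers":4},{"dp":[0,0,0],"turn":[0,0,0.35],"fingers":4},{"dp":[0,0,0],"turn":[0,0,0.2],"fingers":4},{"dp":[0,0,0],"turn":[0,0,0.2],"fingers":4}]'

```text
t: 10.9
tcp_pos: [0.4699, -0.4155, 0.1226]
ee_rot: [0.997, 0.078, 0.0, 0.001]
force: [-0.7, 0.5, 6.9]
grip_width: 0.115
finger_force: 59.5
```

```bash
python3 -c "
from h import *
rep()"
```

```text
t 10.90 yaw 8.96 tau [0.147 0.308 0.438] F [-0.7  0.5  6.9] grip 0.115 59.5 [ 0.4699 -0.4155  0.1226]
plat (np.int64(496), array([0.0995, 0.1768, 0.1813])) (np.int64(240), array([0.1122, 0.1758, 0.1835]))
```

Emit:
play_rows --deltas '[{"dp":[0,0,0],"turn":[0,0,0.1],"fingers":4},{"dp":[0,0,0],"turn":[0,0,0.1],"fingers":4},{"dp":[0,0,0],"turn":[0,0,0.1],"fingers":4},{"dp":[0,0,0],"turn":[0,0,0.1],"fingers":4},{"dp":[0,0,0],"turn":[0,0,0.1],"fingers":4}]'

```text
t: 11.42
tcp_pos: [0.4699, -0.4154, 0.1226]
ee_rot: [0.999, 0.052, 0.0, 0.0]
force: [-1.6, 0.1, 6.5]
grip_width: 0.111
finger_force: 59.5
```

```bash
sed -i '/print("plat"/d' h.py; python3 -c "
from h import *
rep()"
```

```text
t 11.42 yaw 6.00 tau [0.169 0.251 0.383] F [-1.6  0.1  6.5] grip 0.111 59.5 [ 0.4699 -0.4154  0.1226]
```

Emit:
play_rows --deltas '[{"dp":[0,0,0],"turn":[0,0,0.1],"fingers":4},{"dp":[0,0,0],"turn":[0,0,0.1],"fingers":4},{"dp":[0,0,0],"turn":[0,0,0.1],"fingers":4},{"dp":[0,0,0],"turn":[0,0,0.1],"fingers":4},{"dp":[0,0,0],"turn":[0,0,0.1],"fingers":4}]'

```text
t: 11.83
tcp_pos: [0.4698, -0.4152, 0.1226]
ee_rot: [1.0, 0.026, 0.0, 0.0]
force: [-1.7, 1.0, 6.5]
grip_width: 0.116
finger_force: 59.6
```

```bash
python3 -c "
from h import *
rep()"
```

```text
t 11.83 yaw 3.00 tau [0.229 0.31  0.391] F [-1.7  1.   6.5] grip 0.116 59.6 [ 0.4698 -0.4152  0.1226]
```

Emit:
play_rows --deltas '[{"dp":[0,0,0],"turn":[0,0,0.1],"fingers":4},{"dp":[0,0,0],"turn":[0,0,0.1],"fingers":4},{"dp":[0,0,0],"turn":[0,0,0.1],"fingers":4},{"dp":[0,0,0],"turn":[0,0,0.1],"fingers":4},{"dp":[0,0,0],"turn":[0,0,0.1],"fingers":4}]'

```text
t: 12.25
tcp_pos: [0.4698, -0.4151, 0.1226]
ee_rot: [1.0, 0.0, 0.0, 0.0]
force: [-1.7, 1.7, 7.4]
grip_width: 0.117
finger_force: 59.6
```

```bash
python3 -c "
from h import *
rep()"
```

```text
t 12.25 yaw 0.01 tau [0.299 0.273 0.374] F [-1.7  1.7  7.4] grip 0.117 59.6 [ 0.4698 -0.4151  0.1226]
```

Emit:
play_rows --deltas '[{"dp":[0,0,0],"turn":[0,0,0.1],"fingers":4},{"dp":[0,0,0],"turn":[0,0,0.1],"fingers":4},{"dp":[0,0,0],"turn":[0,0,0.1],"fingers":4},{"dp":[0,0,0],"turn":[0,0,0.1],"fingers":4},{"dp":[0,0,0],"turn":[0,0,0.1],"fingers":4}]'

```text
t: 12.67
tcp_pos: [0.4699, -0.4149, 0.1226]
ee_rot: [1.0, -0.026, 0.0, 0.0]
force: [-1.6, 2.0, 7.4]
grip_width: 0.116
finger_force: 59.6
```

```bash
python3 -c "
from h import *
rep()"
```

```text
t 12.67 yaw -2.98 tau [0.314 0.3   0.391] F [-1.6  2.   7.4] grip 0.116 59.6 [ 0.4699 -0.4149  0.1226]
```

Emit:
play_rows --deltas '[{"dp":[0,0,0],"turn":[0,0,0.1],"fingers":4},{"dp":[0,0,0],"turn":[0,0,0.1],"fingers":4},{"dp":[0,0,0],"turn":[0,0,0.1],"fingers":4},{"dp":[0,0,0],"turn":[0,0,0.1],"fingers":4},{"dp":[0,0,0],"turn":[0,0,0.1],"fingers":4}]'

```text
t: 13.08
tcp_pos: [0.4698, -0.4148, 0.1226]
ee_rot: [0.999, -0.052, 0.0, 0.0]
force: [-1.7, 0.9, 7.7]
grip_width: 0.113
finger_force: 59.7
```

```bash
python3 -c "
from h import *
rep()"
```

```text
t 13.08 yaw -5.98 tau [0.306 0.323 0.395] F [-1.7  0.9  7.7] grip 0.113 59.7 [ 0.4698 -0.4148  0.1226]
```

Emit:
play_rows --deltas '[{"dp":[0,0,0],"turn":[0,0,0.1],"fingers":4},{"dp":[0,0,0],"turn":[0,0,0.1],"fingers":4},{"dp":[0,0,0],"turn":[0,0,0.1],"fingers":4},{"dp":[0,0,0],"turn":[0,0,0.1],"fingers":4},{"dp":[0,0,0],"turn":[0,0,0.1],"fingers":4}]'

```text
t: 13.5
tcp_pos: [0.4698, -0.4147, 0.1226]
ee_rot: [0.997, -0.078, 0.0, -0.0]
force: [-0.9, 2.5, 7.5]
grip_width: 0.116
finger_force: 59.8
```

```bash
python3 -c "
from h import *
rep()"
```

```text
t 13.50 yaw -8.97 tau [0.455 0.263 0.54 ] F [-0.9  2.5  7.5] grip 0.116 59.8 [ 0.4698 -0.4147  0.1226]
```

Emit:
play_rows --deltas '[{"dp":[0,0,0],"turn":[0,0,0.1],"fingers":4},{"dp":[0,0,0],"turn":[0,0,0.1],"fingers":4},{"dp":[0,0,0],"turn":[0,0,0.1],"fingers":4}]'

```text
t: 13.75
tcp_pos: [0.4699, -0.4146, 0.1226]
ee_rot: [0.996, -0.094, 0.0, -0.0]
force: [-1.9, 2.4, 7.4]
grip_width: 0.117
finger_force: 59.9
```

```bash
python3 -c "
from h import *
rep()"
```

```text
t 13.75 yaw -10.75 tau [0.462 0.301 0.523] F [-1.9  2.4  7.4] grip 0.117 59.9 [ 0.4699 -0.4146  0.1226]
```

Emit:
play_rows --deltas '[{"dp":[0,0,0],"turn":[0,0,0.1],"fingers":4},{"dp":[0,0,0],"turn":[0,0,0.1],"fingers":4}]'

```text
t: 13.92
tcp_pos: [0.4699, -0.4146, 0.1226]
ee_rot: [0.995, -0.104, 0.0, -0.0]
force: [-1.7, 1.6, 8.3]
grip_width: 0.114
finger_force: 60.0
```

```bash
python3 -c "
from h import *
rep()"
```

```text
t 13.92 yaw -11.95 tau [0.53  0.283 0.581] F [-1.7  1.6  8.3] grip 0.114 60.0 [ 0.4699 -0.4146  0.1226]
```

Emit:
play_rows --deltas '[{"dp":[0,0,0],"turn":[0,0,0.1],"fingers":4},{"dp":[0,0,0],"turn":[0,0,0.1],"fingers":4}]'

```text
t: 14.08
tcp_pos: [0.4699, -0.4145, 0.1226]
ee_rot: [0.993, -0.114, 0.0, -0.0]
force: [-2.4, 1.7, 7.8]
grip_width: 0.114
finger_force: 60.1
```

```bash
python3 -c "
from h import *
rep()"
```

```text
t 14.08 yaw -13.13 tau [0.544 0.272 0.701] F [-2.4  1.7  7.8] grip 0.114 60.1 [ 0.4699 -0.4145  0.1226]
```

Torque has risen about 0.3 N m over plain turning, so the knob is snug. I hold briefly, let go and rise.

Emit:
play_rows --deltas '[{"dp":[0,0,0],"turn":[0,0,0],"fingers":4},{"dp":[0,0,0],"turn":[0,0,0],"fingers":4},{"dp":[0,0,0],"turn":[0,0,0],"fingers":4},{"dp":[0,0,0],"turn":[0,0,0],"fingers":4}]'

```text
t: 14.42
tcp_pos: [0.4699, -0.4145, 0.1226]
ee_rot: [0.993, -0.114, 0.0, -0.0]
force: [-1.9, 2.5, 7.6]
grip_width: 0.119
finger_force: 59.9
```

```bash
python3 -c "
from h import *
rep()"
```

```text
t 14.42 yaw -13.12 tau [0.53  0.236 0.525] F [-1.9  2.5  7.6] grip 0.119 59.9 [ 0.4699 -0.4145  0.1226]
```

Emit:
play_rows --deltas '[{"dp":[0,0,0],"turn":[0,0,0],"fingers":50},{"dp":[0,0,0],"turn":[0,0,0],"fingers":50},{"dp":[0,0,0],"turn":[0,0,0],"fingers":50},{"dp":[0,0,0],"turn":[0,0,0],"fingers":50},{"dp":[0,0,-0.6],"turn":[0,0,0],"fingers":50},{"dp":[0,0,-0.8],"turn":[0,0,0],"fingers":50},{"dp":[0,0,-0.8],"turn":[0,0,0],"fingers":50},{"dp":[0,0,-0.8],"turn":[0,0,0],"fingers":50},{"dp":[0,0,-0.5],"turn":[0,0,0],"fingers":50},{"dp":[0,0,0],"turn":[0,0,0],"fingers":50}]'

```text
t: 15.25
tcp_pos: [0.4712, -0.417, 0.2304]
ee_rot: [0.993, -0.116, 0.003, 0.002]
force: [0.5, -0.3, 0.1]
grip_width: 0.584
finger_force: 0.0
```

Run:
```python
from h import *
rep();s=arm.sense();d=get_image("wrist");wpose(s,d);save(d,"w3")
P=pts(d);q=P[red(d["image"])]
t=q[(q[:,2]>.142)&(q[:,2]<.155)&(np.hypot(q[:,0]-.469,q[:,1]+.412)<.05)];print(len(t),cv2.minAreaRect(t[:,:2].astype(np.float32)))
b=get_image("top");a=get_image("scene");c=np.array([.5855,-.256]);yaw=np.radians(-4.3)
r=np.array([[np.cos(yaw),np.sin(yaw)],[-np.sin(yaw),np.cos(yaw)]])
for n,D in(("w",d),("t",b),("s",a)):
    P=pts(D);dark=D["image"].max(2)<60
    L=(P[...,:2]-c)@r.T
    m=dark&(P[...,2]>.112)&(P[...,2]<.135)&(L[...,0]<-.08)&(L[...,0]>-.16)&(abs(L[...,1])<.07)
    q=P[m];l=L[m]
    if len(q): print(n,len(q),np.median(q,0).round(4),"press",l.min(0).round(3),l.max(0).round(3),q[:,2].max())
```

```text
t 15.25 yaw -13.32 tau [-0.003  0.007 -0.034] F [ 0.5 -0.3  0.1] grip 0.584 0.0 [ 0.4712 -0.417   0.2304]
784 ((0.47297534346580505, -0.4157695770263672), (0.013728165999054909, 0.057526592165231705), 76.54483032226562)
w 870 [ 0.4738 -0.2519  0.1274] press [-0.119 -0.045] [-0.081  0.037] 0.13066324260190448
t 57 [ 0.4701 -0.2485  0.1277] press [-0.12  -0.037] [-0.112  0.037] 0.13288386883875525
s 34 [ 0.4707 -0.2448  0.1282] press [-0.119 -0.039] [-0.111  0.042] 0.13301167017976967
```

View pics/w3.png

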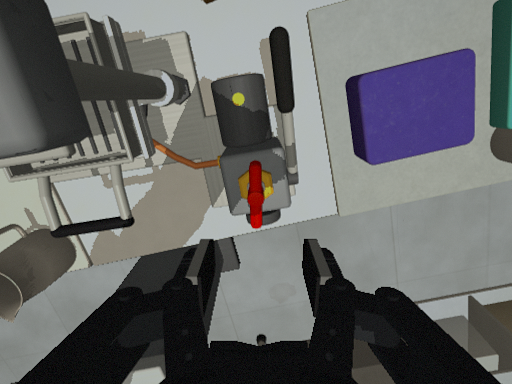

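The knob (256,162)–(256,225) stayed put after release, the platen is down, and the bar runs from (53,233) to (131,222). I move over to the handle.

Emit:
play_rows --deltas '[{"dp":[-0.19,-0.78,0],"turn":[0,0,0],"fingers":50},{"dp":[-0.19,-0.78,0],"turn":[0,0,0],"fingers":50},{"dp":[-0.19,-0.78,0],"turn":[0,0,0],"fingers":50},{"dp":[-0.19,-0.78,0],"turn":[0,0,0],"fingers":50},{"dp":[-0.19,-0.78,0],"turn":[0,0,0],"fingers":50},{"dp":[-0.19,-0.78,0],"turn":[0,0,0],"fingers":50},{"dp":[-0.19,-0.78,0],"turn":[0,0,0],"fingers":50}]'

```text
t: 15.98
tcp_pos: [0.4673, -0.2451, 0.2253]
ee_rot: [0.993, -0.116, -0.002, -0.0]
force: [0.1, 0.0, 0.2]
grip_width: 0.584
finger_force: 0.0
```

Emit:
play_rows --deltas '[{"dp":[0,0,0],"turn":[0,0,1],"fingers":40},{"dp":[0,0,0],"turn":[0,0,1],"fingers":40},{"dp":[0,0,0],"turn":[0,0,1],"fingers":40},{"dp":[0,0,0],"turn":[0,0,1],"fingers":40},{"dp":[0,0,0],"turn":[0,0,1],"fingers":40},{"dp":[0,0,0],"turn":[0,0,1],"fingers":40},{"dp":[0,0,0],"turn":[0,0,1],"fingers":40},{"dp":[0,0,0],"turn":[0,0,1],"fingers":40},{"dp":[0,0,0],"turn":[0,0,1],"fingers":40},{"dp":[0,0,0],"turn":[0,0,1],"fingers":40}]'

```text
t: 16.82
tcp_pos: [0.4675, -0.2462, 0.2253]
ee_rot: [0.801, -0.599, -0.001, 0.001]
force: [0.7, 0.7, -0.4]
grip_width: 0.468
finger_force: 0.0
```

Emit:
play_rows --deltas '[{"dp":[0,0,0],"turn":[0,0,1],"fingers":40},{"dp":[0,0,0],"turn":[0,0,1],"fingers":40},{"dp":[0,0,0],"turn":[0,0,1],"fingers":40},{"dp":[0,0,0],"turn":[0,0,0.5],"fingers":40},{"dp":[0,0,0],"turn":[0,0,0],"fingers":40},{"dp":[0,0,0],"turn":[0,0,0],"fingers":40},{"dp":[0,0,0],"turn":[0,0,0],"fingers":40}]'

```text
t: 17.4
tcp_pos: [0.468, -0.2464, 0.2261]
ee_rot: [-0.681, 0.733, 0.001, -0.0]
force: [0.7, 0.1, -0.1]
grip_width: 0.47
finger_force: 0.0
```

Run:
```python
from h import *
rep();s=arm.sense();print(s["joint_pos"].round(2));d=get_image("wrist");save(d,"w4")
go(s,.470,-.248,.105)
```

```text
t 17.40 yaw -94.21 tau [ 0.04   0.002 -0.01 ] F [ 0.7  0.1 -0.1] grip 0.47 0.0 [ 0.468  -0.2464  0.2261]
[ 0.11  0.62  0.48  1.88 -0.4   0.74 -2.4 ]
dp units [ 0.05 -0.08  4.04]
```

View pics/w4.png

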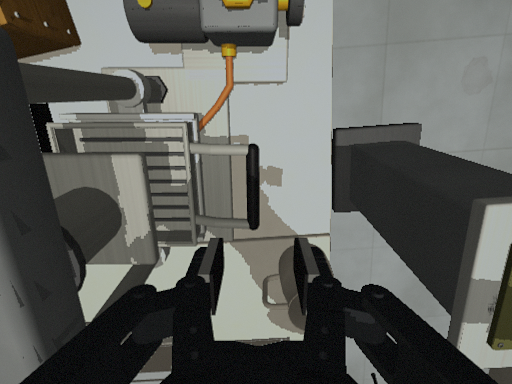

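Bar stands at (253,145–228), between the fingers (222–297) and slightly left, as computed; I descend and close on it.

Emit:
play_rows --deltas '[{"dp":[0.05,-0.08,0.6],"turn":[0,0,0],"fingers":40},{"dp":[0,0,0.6],"turn":[0,0,0],"fingers":40},{"dp":[0,0,0.6],"turn":[0,0,0],"fingers":40},{"dp":[0,0,0.6],"turn":[0,0,0],"fingers":40},{"dp":[0,0,0.6],"turn":[0,0,0],"fingers":40},{"dp":[0,0,0.6],"turn":[0,0,0],"fingers":40},{"dp":[0,0,0.4],"turn":[0,0,0],"fingers":40},{"dp":[0,0,0],"turn":[0,0,0],"fingers":40}]'

```text
t: 18.12
tcp_pos: [0.4693, -0.2475, 0.1046]
ee_rot: [-0.68, 0.733, 0.002, -0.001]
force: [-0.1, 0.7, -0.4]
grip_width: 0.466
finger_force: 0.0
```

Emit:
play_rows --deltas '[{"dp":[0,0,0],"turn":[0,0,0],"fingers":20},{"dp":[0,0,0],"turn":[0,0,0],"fingers":6},{"dp":[0,0,0],"turn":[0,0,0],"fingers":6},{"dp":[0,0,0],"turn":[0,0,0],"fingers":6},{"dp":[0,0,0],"turn":[0,0,0],"fingers":6},{"dp":[0,0,0],"turn":[0,0,0],"fingers":6}]'

```text
t: 18.62
tcp_pos: [0.4715, -0.2489, 0.1077]
ee_rot: [-0.68, 0.733, -0.001, 0.0]
force: [1.0, -0.4, 6.2]
grip_width: 0.113
finger_force: 59.1
```

Emit:
play_rows --deltas '[{"dp":[0,0.1,0],"turn":[0,0,0],"fingers":6},{"dp":[0,0.2,0],"turn":[0,0,0],"fingers":6},{"dp":[0,0.2,0],"turn":[0,0,0],"fingers":6},{"dp":[0,0.2,0],"turn":[0,0,0],"fingers":6},{"dp":[0,0.2,0],"turn":[0,0,0],"fingers":6},{"dp":[0,0.2,0],"turn":[0,0,0],"fingers":6},{"dp":[0,0.2,0],"turn":[0,0,0],"fingers":6},{"dp":[0,0.2,0],"turn":[0,0,0],"fingers":6},{"dp":[0,0.2,0],"turn":[0,0,0],"fingers":6},{"dp":[0,0.2,0],"turn":[0,0,0],"fingers":6}]'

```text
t: 19.45
tcp_pos: [0.4151, -0.2449, 0.1076]
ee_rot: [-0.68, 0.733, -0.002, 0.001]
force: [3.1, -0.2, 5.3]
grip_width: 0.116
finger_force: 59.1
```

Emit:
play_rows --deltas '[{"dp":[0,0.15,0],"turn":[0,0,0],"fingers":6},{"dp":[0,0.1,0],"turn":[0,0,0],"fingers":6},{"dp":[0,0.1,0],"turn":[0,0,0],"fingers":6},{"dp":[0,0.07,0],"turn":[0,0,0],"fingers":6},{"dp":[0,0,0],"turn":[0,0,0],"fingers":6},{"dp":[0,0,0],"turn":[0,0,0],"fingers":6},{"dp":[0,0,0],"turn":[0,0,0],"fingers":6}]'

```text
t: 20.03
tcp_pos: [0.4033, -0.244, 0.1075]
ee_rot: [-0.68, 0.733, -0.002, 0.001]
force: [3.8, -0.4, 7.0]
grip_width: 0.111
finger_force: 59.4
```

```bash
python3 -c "
from h import *
rep();print(arm.sense()['joint_pos'].round(2))"
```

```text
t 20.03 yaw -94.28 tau [-0.097 -0.758  0.062] F [ 3.8 -0.4  7. ] grip 0.111 59.4 [ 0.4033 -0.244   0.1075]
[ 0.3   0.74  0.24  2.15 -0.55  0.31 -2.21]
```

Emit:
play_rows --deltas '[{"dp":[0,0.05,0],"turn":[0,0,0],"fingers":6},{"dp":[0,0,0],"turn":[0,0,0],"fingers":6},{"dp":[0,0,0],"turn":[0,0,0],"fingers":20},{"dp":[0,0,0],"turn":[0,0,0],"fingers":40},{"dp":[0,0,0],"turn":[0,0,0],"fingers":40},{"dp":[0,0,0],"turn":[0,0,0],"fingers":40},{"dp":[0,0,0],"turn":[0,0,0],"fingers":40},{"dp":[0,0,-0.3],"turn":[0,0,0],"fingers":40},{"dp":[0,0,-0.6],"turn":[0,0,0],"fingers":40}]'

```text
t: 20.78
tcp_pos: [0.3985, -0.2423, 0.1332]
ee_rot: [-0.68, 0.733, 0.002, -0.001]
force: [0.2, -0.6, 0.3]
grip_width: 0.466
finger_force: 0.0
```

Emit:
play_rows --deltas '[{"dp":[0,0,-0.7],"turn":[0,0,0],"fingers":40},{"dp":[0,0,-0.7],"turn":[0,0,0],"fingers":40},{"dp":[0,0,-0.7],"turn":[0,0,0],"fingers":40},{"dp":[0,0,-0.5],"turn":[0,0,0],"fingers":40},{"dp":[0,0,0],"turn":[0,0,0],"fingers":40},{"dp":[0,0,0],"turn":[0,0,0],"fingers":40},{"dp":[0,0,0],"turn":[0,0,0],"fingers":40}]'

```text
t: 21.37
tcp_pos: [0.3994, -0.2425, 0.2116]
ee_rot: [-0.68, 0.733, 0.0, -0.0]
force: [-0.8, 0.3, 0.1]
grip_width: 0.472
finger_force: 0.0
```

Run:
```python
from h import *
rep();d=get_image("wrist");wpose(arm.sense(),d);save(d,"w5")
c=np.array([.5855,-.256]);yaw=np.radians(-4.3)
r=np.array([[np.cos(yaw),np.sin(yaw)],[-np.sin(yaw),np.cos(yaw)]])
for D in (d,get_image("scene"),get_image("top")):
    P=pts(D);L=(P[...,:2]-c)@r.T
    m=(D["image"].max(2)<60)&(P[...,2]>.112)&(P[...,2]<.135)&(L[...,0]<-.1)&(L[...,0]>-.22)&(abs(L[...,1])<.036)
    print(m.sum(), np.median(L[m],0) if m.any() else 0, np.median(P[m],0) if m.any() else 0)
```

```text
t 21.37 yaw -94.29 tau [-0.036 -0.004  0.056] F [-0.8  0.3  0.1] grip 0.472 0.0 [ 0.3994 -0.2425  0.2116]
1045 [-0.18315219 -0.00270926] [ 0.40250686 -0.24494872  0.12721942]
30 [-0.18552061 -0.00209008] [ 0.40029446 -0.24436215  0.12802191]
30 [-0.18457543 -0.00133805] [ 0.40157914 -0.24352895  0.12771952]
```

View pics/w5.png

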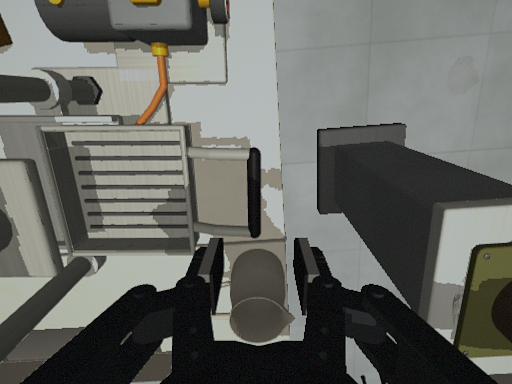

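The tray is out: the bar at (253,150–235) is about 69 mm forward of home, and the gripper is clear of it.

```bash
python3 -c "
from h import *
print(arm.hand_in())"
```

```text
the job is handed in; nothing more can be done
None
```

I handed the job in; the judge returned no verdict. By my measurements the platen sank slowly to the bottom, the knob is snug (torque up about 0.3 N m), the tray is about 69 mm out and released, and I kept clear of the pitcher, timer and tamper.

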